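# Turn a specimen carrier over on the turnover block

## Robot

A 7-joint arm with a two-finger parallel gripper is mounted at the origin on the work surface. World frame = base frame: x ahead of the robot, y to its left, z up, the work surface at z = 0. Lengths are in m, angles in rad, forces in N, time in s.
With the tool pointing down it reaches from about 0.4 to 0.85 m from the base axis. Payload 4.5 kg.
Tool frame: the origin (TCP) lies midway between the tips of the shut fingers; the grasp point (between the pads) lies 19 mm behind it; z points along the fingers, y is the direction in which the jaws open and shut (so a half turn about z gives the same grasp; the last joint's range is limited). The gripper opens to 88 mm and grips with 3 to 60 N. Pads are 18 mm wide; open, the fingers measure 123 mm over their backs; the gripper's body (75 mm by 187 mm) begins 45 mm behind the grasp point.
Start: joints at [1.375, 0.689, -0.195, 1.565, 0.157, 0.902, -0.215], TCP at [0.142, -0.609, 0.239] pointing down, gripper open.
Joint ranges: [-3.01, 3.01], [-0.46, 2.08], [-1.47, 1.51], [0.13, 2.56], [-1, 4.14], [0.04, 2.09], [-2.66, 2.66]. Speed limits (rad/s): [2.57, 2.57, 3.14, 3.14, 3.14, 3.14, 3.14].

## Interface

Orientations are given as a unit quaternion [x, y, z, w].
In Python, from plant import r gives the robot as it stands. The module is installed in compiled form; this text tells all that it offers.
- The arm moves only by the tool carry_out, never from a script. Its argument "commands" is a list of rows, each a list of 6 numbers: the shift along the tool's x, y, z in m, then the turn, a rotation vector about the tool's x, y, z in degrees. In form: [[dx, dy, dz, wx, wy, wz], ...]. A call has 1 to 12 rows; each row is the pose to reach, as a shift and turn from the pose commanded when the call began, along the tool's axes at that moment; what a row does not reach only later rows make up. A row lasts 1/10 s, in which the tool goes at most 50 mm and 8.59 degrees, less where a joint would pass 70% of its speed; a pose out of reach is approached as far as the arm can. A call with a gripper value outside its range is refused whole. "fingers" is the closure in counts, from 0 (fully open) to 255 (shut), set as the call begins (left out, the last holds). The fingers move at their own pace and stop on an object; "grip_force" is the grip in N (left out, the last holds). Time passes only in rows, so rows that repeat a pose let the fingers close. It gives the time, the measured TCP pose, the force and the opening at its end, in the units of the state.
- r.get_state(): the state, without advancing time (a new reading comes with each control period).
- r.snapshot(name): name is "side" or "top"; returns a dict with "img" (480x640x3 uint8, blue, green, red), "intrinsics" (3x3 intrinsics, pixels), "k1" (the pictures are not rectified: a ray, as slopes to the right and down, at radius r is drawn at 1 + k1 r^2 times it, then the intrinsics apply), "extrinsics" (4x4, takes a point from camera to world coordinates). Camera axes: x right, y down, z forward; pixel columns grow to the right and rows downward; lengths in m; the calibration is good to about 2 mm. A picture is of the moment at which its call begins. There is no depth.
- r.finish_job(): hands the job in, once; it reports no verdict.
Trained networks look in a picture, given as the dict that the camera call returned (one of the last four; its "shot" number tells which), for a name from the list of things; names that differ only in an ending like _2 or _b are one class to them, and where a whole thing is asked for, a point or a joint stands for the part that bears it (a point fixed in the world has none). Each returns a list of dicts, best first, with "p" (0 to 1); they miss things now and then, are a little off and sometimes report something else, mostly with a low value. They report only what shows in the picture. A call takes as long as a camera call.
- r.spot_in(picture, label): "xyz" ([x, y, z] in m, in world coordinates, good to about 4 mm: the middle of the surface that is visible of it).
- r.spot_point(picture, label): "xyz" ([x, y, z] in m, in world coordinates, good to about 4 mm: a listed point, or the origin of a listed thing).
The state is a dict: "clock": time; "q": joint angles; "qd": joint speeds; "joint_torque": joint torques, N m; "tool_pos": TCP position; "eef_rot": TCP orientation; "contact_force": force on the tool from outside, world axes, zero at the start; "moment": the same for the moment, N m; "opening": opening from 0.0 (shut) to 1.0 (fully open).
Only numpy, scipy, OpenCV 4.12 (cv2) and the standard library are available. Lean on these libraries where they do the work, as an engineer would, in place of code of your own. Each camera call takes 0.05 s, during which the arm holds its last target.

## Task

The back of the oblong specimen carrier has to be inspected, so turn it over on the turnover block. Set it pad up on the block's upper deck, end on to the ramp, and push it over the crest so that it slides down and leans on the ramp, foot in the groove; once it has come to lean there, push its upstanding upper end on over, so that it falls and lies flat, pad down, on the landing plate. Leave the square carrier where it is.

Things in the scene. Friction and masses are not known exactly. Their poses are not given: they have to be found in the camera images.
- carrier: Part to turn over: oblong aluminium plate 80 (x) x 50 (y) x 10 mm (z), 105 g, black round pad 34 mm wide on one face. Origin: centre of the plain face; +z points out of the pad face, up at the start. Both ends alike. Grip it across its 50 mm width from above. On the deck along the block's x it tips when its middle passes the crest; more than 5 mm past, it may overshoot the groove.
- turnover: Fixed dark metal block, steel ramp, 90 mm wide (y), no side walls. Origin on the bench below the middle of the crest; z up, +x the way the ramp runs down. Flat upper deck 43 mm above the bench, x -75 to 0 mm (the crest); smooth 55 degree ramp down to x 27; groove floor 5 mm above the bench, x 27 to 37.5, ends at a 9 mm step up; landing plate 14 mm above the bench, x 37.5 to 155 mm.
- landing (a point): Middle of the landing plate's top, block x 96 mm. A carrier that has slid down leans at about 55 degrees, lower end in the groove, upper end 25 to 30 mm above deck height and reaching back about 20 mm behind the crest. Pushed there from behind, 10 to 20 mm above deck height, until the pusher's front is at about block x 45 mm, it pivots on the step and falls onto this plate.
- square_carrier: Bystander of the same make: square aluminium plate 50 x 50 x 10 mm with the same pad, loose on the bench. Origin at the centre of its underside, z up. A round one, 54 mm across and as thick, lies nearby too.

How it is judged:
On the way, in this order (a step that is already met when the one before it is completed fails the run):
1. The carrier lies flat on the upper deck, pad up (tilt under 10 degrees), its middle between the back of the deck and 10 mm past the crest (angle between carrier's own z axis and vertical below 0.175 rad and x of carrier in the frame of turnover between -0.075 and 0.01 m and y of carrier in the frame of turnover between -0.03 and 0.03 m and z of carrier in the frame of turnover between 0.038 and 0.048 m), for 0.1 s.
2. The carrier leans on the ramp, pad side up (40 to 70 degrees from flat), its middle over the ramp and below crest height (angle between carrier's own z axis and vertical between 0.7 and 1.22 rad and x of carrier in the frame of turnover between -0.015 and 0.03 m and z of carrier in the frame of turnover below 0.046 m), for 0.1 s.
At the end, for the whole second after the job is handed in: The carrier lies pad down and flat (within 10 degrees) and at rest on the landing plate: in the block's frame its middle is at x 50 to 145 mm, within 40 mm of the centre line, and its plain face is 19 to 29 mm above the bench (angle between carrier's own z axis and vertical above 2.967 rad and x of carrier in the frame of turnover between 0.05 and 0.145 m and y of carrier in the frame of turnover between -0.04 and 0.04 m and z of carrier in the frame of turnover between 0.019 and 0.029 m and linear speed of carrier below 0.02 m/s and angular speed of carrier below 0.2 rad/s); the robot touches nothing.
It fails at once if The square carrier is moved by more than 20 mm (distance of square_carrier from where it was at the start of the episode above 0.02 m).
It also fails if it takes over 51 s, if anything falls off the work surface, if the arm or the gripper's body presses on something with over 40 N, if the wrist force passes 120 N, or if a joint passes its speed limit or range.

## Working session

There is one attempt and no reset: what is moved stays moved. The work goes in short steps, Python scripts to look and compute and a tool call to move; the robot and the scene stay as the last step left them, time stands still between calls to the robot, and variables do not carry over. Pictures are saved under pics/ and viewed, and the job is handed in when it is done.

Besides the shell and the picture viewer there is one more tool, called after ">>>" as name(argument=value, ...), one argument or row to a line, values as JSON. carry_out: Moves the arm, as the interface text tells. Its arguments: {"type":"object","properties":{"commands":{"type":"array","items":{"type":"array","items":{"type":"number"}}},"fingers":{"type":"number"},"grip_force":{"type":"number"}},"required":["commands"]}

```bash
mkdir -p pics; cat > h.py <<'E'
import numpy as np, cv2
from plant import r
from scipy.spatial.transform import Rotation as R
def save(s,n): cv2.imwrite('pics/%s.png'%n,s['img'])
def proj(s,P):
    P=np.atleast_2d(P);T=np.linalg.inv(s['extrinsics']);c=P@T[:3,:3].T+T[:3,3]
    u=c[:,:2]/c[:,2:];u=u*(1+s['k1']*(u**2).sum(1,keepdims=True));K=np.array(s['intrinsics'])
    return u@K[:2,:2].T+K[:2,2]
def back(s,px,z):
    px=np.atleast_2d(px).astype(float);K=np.array(s['intrinsics'])
    d=(px-K[:2,2])@np.linalg.inv(K[:2,:2]).T;u=d.copy()
    for _ in range(30):u=d/(1+s['k1']*(u**2).sum(1,keepdims=True))
    E=np.array(s['extrinsics']);v=np.c_[u,np.ones(len(u))]@E[:3,:3].T
    t=(z-E[2,3])/v[:,2];return E[:3,3]+v*t[:,None]
E
python3 - <<'E'
from h import *
np.set_printoptions(precision=4,suppress=True)
st=r.get_state();print({k:st[k] for k in('clock','tool_pos','eef_rot','contact_force','opening')})
for n in('top','side'):
    s=r.snapshot(n);save(s,n+'0')
    print(n,s['intrinsics'],s['k1'],s['extrinsics'])
    for l in('carrier','turnover','square_carrier'):
        print(l,r.spot_point(s,l)[:3],r.spot_in(s,l)[:2])
    print(r.spot_point(s,'landing')[:2])
E
```

```text
{'clock': 0.0, 'tool_pos': array([ 0.1422, -0.608 ,  0.2379]), 'eef_rot': array([ 0.9934,  0.1147, -0.0002, -0.0009]), 'contact_force': array([-0.467 ,  0.3257,  0.043 ]), 'opening': 0.996658632228609}
top [[467.4323   0.     325.0754]
 [  0.     467.4323 238.7266]
 [  0.       0.       1.    ]] -0.006950900406790785 [[-0.022  -0.998   0.06    0.4631]
 [-0.9995  0.0233  0.0224 -0.0804]
 [-0.0237 -0.0594 -0.9979  0.7398]
 [ 0.      0.      0.      1.    ]]
carrier [{'xyz': [0.4274, -0.331, -0.0005], 'p': 0.84}] [{'xyz': [0.4268, -0.3269, 0.0104], 'p': 0.77}]
turnover [{'xyz': [0.5349, 0.0766, 0.0005], 'p': 0.67}] [{'xyz': [0.5265, 0.1146, 0.0134], 'p': 0.92}]
square_carrier [{'xyz': [0.4797, -0.192, 0.0013], 'p': 0.92}] [{'xyz': [0.478, -0.1925, 0.0126], 'p': 0.73}, {'xyz': [0.4285, -0.3282, 0.0098], 'p': 0.52}]
[{'xyz': [0.514, 0.1722, 0.014], 'p': 0.58}]
side [[568.1576   0.     319.5456]
 [  0.     568.1576 245.7815]
 [  0.       0.       1.    ]] -0.07008505363299852 [[ 0.9941 -0.0411  0.1001  0.4132]
 [-0.1064 -0.5403  0.8347 -0.8927]
 [ 0.0198 -0.8405 -0.5415  0.583 ]
 [ 0.      0.      0.      1.    ]]
carrier [{'xyz': [0.4257, -0.3337, -0.0018], 'p': 0.76}] [{'xyz': [0.4243, -0.3381, 0.0098], 'p': 0.84}]
turnover [{'xyz': [0.5289, 0.0795, 0.0001], 'p': 0.64}] [{'xyz': [0.5219, 0.0479, 0.0175], 'p': 0.63}]
square_carrier [{'xyz': [0.479, -0.1903, 0.0041], 'p': 0.96}] [{'xyz': [0.4795, -0.1961, 0.0142], 'p': 0.8}]
[{'xyz': [0.5154, 0.1739, 0.0151], 'p': 0.86}]
```

View pics/top0.png

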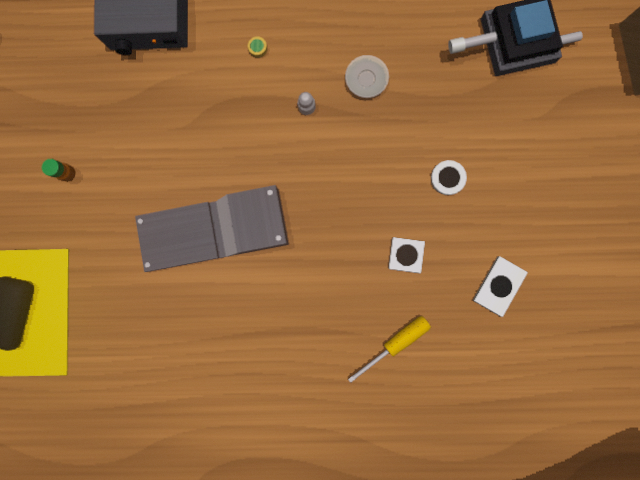

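View pics/side0.png

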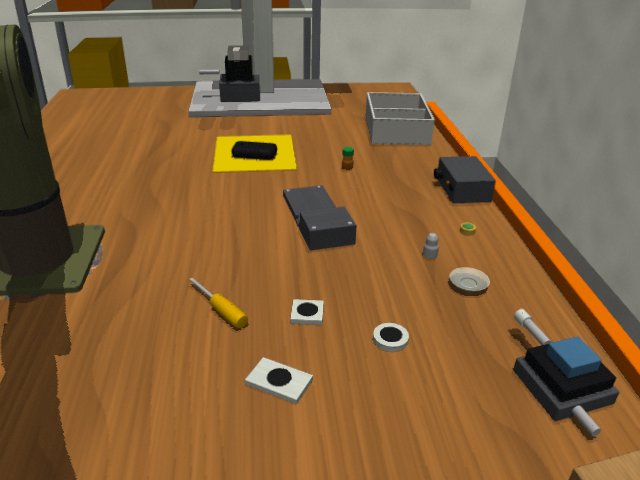

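Top view: carrier at about px (501,286), square one at (407,255), block spanning columns 138–288 with its deck at the right. I'll refine the poses next.

```bash
python3 - <<'E'
from h import *
np.set_printoptions(precision=4,suppress=True)
for n in('top','side'):
    s=r.snapshot(n)
    im=s['img'];hsv=cv2.cvtColor(im,cv2.COLOR_BGR2HSV)
    m=((hsv[...,1]<60)&(hsv[...,2]>140)).astype(np.uint8)
    cs,_=cv2.findContours(m,cv2.RETR_EXTERNAL,cv2.CHAIN_APPROX_NONE)
    for c in cs:
        if cv2.contourArea(c)<300: continue
        (cx,cy),_,_=cv2.minAreaRect(c)
        P=back(s,c[:,0,:],0.010).astype(np.float32)
        if not(0.35<P[:,0].mean()<0.6 and P[:,1].mean()<-0.05 ): continue
        q=cv2.minAreaRect(np.ascontiguousarray(P[:,:2])*1000);print(n,(cx,cy),q,cv2.boxPoints(q).tolist())
    b=(130,180,170,100) if n=='top' else (270,175,100,80)
    x,y,w,h=b;cr=cv2.resize(im[y:y+h,x:x+w],None,fx=4.5 if n=='top' else 7,fy=4.5 if n=='top' else 7,interpolation=cv2.INTER_CUBIC)
    cv2.imwrite('pics/blk_%s.png'%n,cv2.convertScaleAbs(cr,alpha=2))
print(r.get_state()['clock'])
E
```

```text
top (500.5769348144531, 286.1153869628906) ((427.5836486816406, -333.16070556640625), (50.23554611206055, 79.78427124023438), 58.43691635131836) [[380.4454040527344, -333.681640625], [448.4267272949219, -375.44366455078125], [474.7218933105469, -332.6397705078125], [406.7405700683594, -290.87774658203125]]
top (406.4615478515625, 254.80767822265625) ((478.9062194824219, -190.0307159423828), (50.57656478881836, 50.401123046875), 81.017333984375) [[450.06634521484375, -211.0741424560547], [499.84930419921875, -218.9435577392578], [507.74609375, -168.98728942871094], [457.963134765625, -161.1178741455078]]
top (449.0, 177.0) ((599.3969116210938, -260.4759521484375), (53.049278259277344, 53.869625091552734), 87.94249725341797) [[571.5272216796875, -286.0164489746094], [625.362060546875, -287.9505310058594], [627.2666015625, -234.93545532226562], [573.4317626953125, -233.00137329101562]]
side (278.2945251464844, 377.5479736328125) ((427.60845947265625, -336.3748474121094), (49.892982482910156, 79.35787963867188), 58.532386779785156) [[380.7424011230469, -336.93951416015625], [448.4295349121094, -378.36566162109375], [474.4745178222656, -335.8101806640625], [406.7873840332031, -294.384033203125]]
side (306.5494689941406, 309.41131591796875) ((479.360107421875, -192.7655487060547), (50.0915412902832, 49.56095504760742), 81.07586669921875) [[450.9943542480469, -213.6640167236328], [499.9553527832031, -221.3522491455078], [507.7258605957031, -171.86708068847656], [458.7648620605469, -164.17884826660156]]
0.9
```

View pics/blk_top.png

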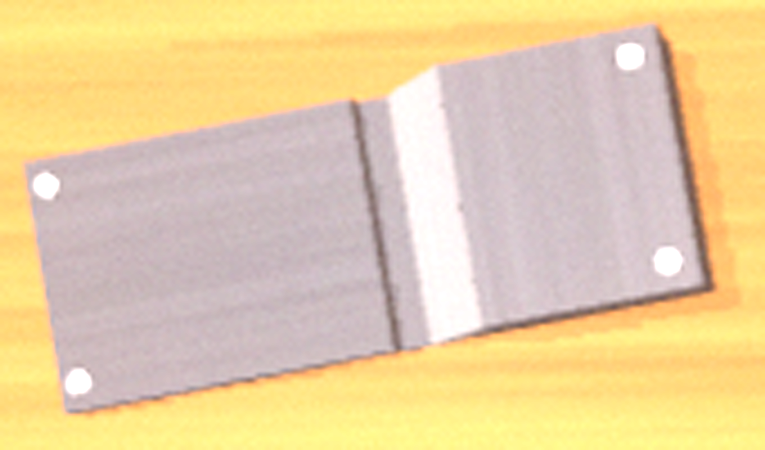

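View pics/blk_side.png

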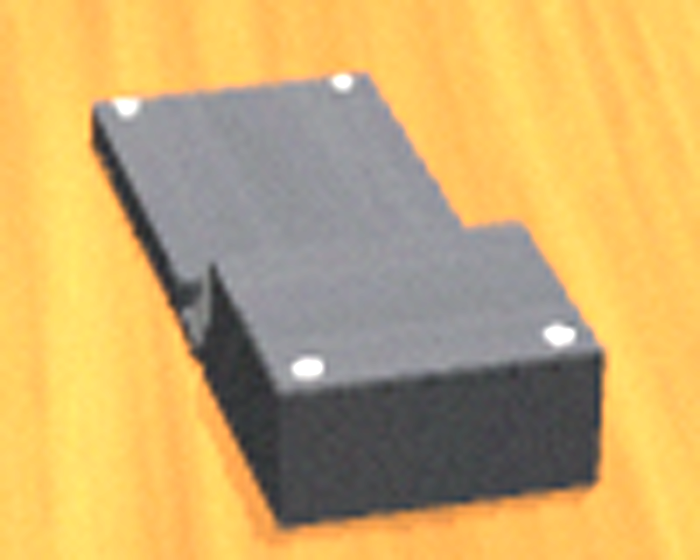

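```bash
python3 - <<'E'
from h import *
from scipy.optimize import least_squares
np.set_printoptions(precision=4,suppress=True)
T=[((655,27),(-75,-45,43)),((708,287),(-75,45,43)),((439,68),(0,-45,43)),((482,331),(0,45,43)),((25,163),(155,-45,14)),((67,411),(155,45,14)),((352,100),(37.5,-45,14)),((397,350),(37.5,45,14))]
S=[((95,103),(155,45,14)),((366,75),(155,-45,14)),((285,390),(-75,45,43)),((603,350),(-75,-45,43)),((213,263),(0,45,43)),((521,222),(0,-45,43))]
st,ss=r.snapshot('top'),r.snapshot('side')
pt=np.array([t[0] for t in T])/4.5+[130,180]-.4; ps=np.array([t[0] for t in S])/7+[270,175]-.43
bt=np.array([t[1] for t in T])/1e3; bs=np.array([t[1] for t in S])/1e3
def w(p,b): return b@R.from_euler('z',p[2]).as_matrix().T+[p[0],p[1],0]
for nm,f in (('both',lambda p:np.r_[(proj(st,w(p,bt))-pt).ravel(),(proj(ss,w(p,bs))-ps).ravel()]),('top',lambda p:(proj(st,w(p,bt))-pt).ravel()),('side',lambda p:(proj(ss,w(p,bs))-ps).ravel())):
    o=least_squares(f,[.53,.078,1.75],x_scale=[.1,.1,1]);print(nm,o.x,np.degrees(o.x[2]),np.abs(o.fun).max());print(o.fun.reshape(-1,2).round(1).tolist() if nm=='both' else '')
E
```

```text
both [0.5316 0.0743 1.7354] 99.42891876459002 1.2726661467952738
[[0.7, -0.9], [-0.3, -0.1], [-0.0, -0.7], [0.8, -0.6], [0.1, -0.5], [-0.1, 0.6], [0.3, -0.4], [0.0, 0.2], [-0.8, -0.6], [0.1, -0.9], [-1.2, 0.1], [-0.0, -0.1], [-0.7, -1.3], [-0.4, -0.6]]
top [0.5311 0.0745 1.7333] 99.30838707642042 0.7558141293350786

side [0.5324 0.0722 1.7388] 99.62396114555506 0.7318592154861392
```

```bash
cat >> h.py <<'E'
np.set_printoptions(precision=4,suppress=True)
BO=np.array([0.5317,0.0734,0]);BY=np.radians(99.45)
RB=R.from_euler('z',BY)
def blk(x,y,z): return RB.apply([x,y,z])+BO
def toblk(p): return RB.inv().apply(np.asarray(p)-BO)
def go(p,yaw=None):
    """yaw: world direction (deg) of tool x, tool straight down"""
    st=r.get_state();R0=R.from_quat(st['eef_rot']);p0=np.array(st['tool_pos'])
    x0=R0.as_matrix()[:,0]; print('q',np.array(st['q']),'clock',st['clock'],'p',p0,'toolx',np.degrees(np.arctan2(x0[1],x0[0])))
    d=R0.inv().apply(np.asarray(p)-p0)*1000
    out=d
    if yaw is not None:
        R1=R.from_euler('z',yaw,degrees=True)*R.from_euler('x',180,degrees=True)
        rv=(R0.inv()*R1).as_rotvec(degrees=True); out=np.r_[d,rv]
    print('shift mm',out[:3].round(1),'rot',out[3:].round(2),'rows',np.linalg.norm(d)/50, 0 if yaw is None else np.linalg.norm(rv)/8.59)
E
python3 -c "
from h import *
go([.4276,-.3348,.12],148.5)"
```

```text
q [ 1.3748  0.6891 -0.1946  1.5653  0.1573  0.9025 -0.2151] clock 1.0 p [ 0.1424 -0.6086  0.2388] toolx 13.168183743620602
shift mm [ 340.1 -201.6  118.7] rot [   0.      0.01 -135.33] rows 8.256325857130395 15.754576979574331
```

>>> carry_out(
  commands=[
    [340,-201.5,60,0,0,-135.3],
  ],
  fingers=0,
)

```text
clock: 1.1
tool_pos: [0.1718, -0.5796, 0.2317]
eef_rot: [0.983, 0.184, -0.003, 0.003]
contact_force: [-0.1, -0.8, -0.9]
opening: 1.005
```

I entered millimetres where the tool takes metres. The per-row cap limited it to a harmless 50 mm step. Recomputing in metres.

```bash
sed -i 's/\*1000$//; s/shift mm/shift m/; s/out\[:3\].round(1)/out[:3].round(4)/; s#norm(d)/50#norm(d)/.05#' h.py; python3 -c "
from h import *
go([.4276,-.3348,.12],148.5)"
```

```text
q [ 1.3313  0.669  -0.2246  1.6427  0.1943  0.8467 -0.175 ] clock 1.1 p [ 0.1718 -0.5796  0.2317] toolx 21.241670425250373
shift m [ 0.3278 -0.1361  0.1089] rot [  -0.24    0.53 -127.26] rows 7.425447291018828 14.81465199185563
```

>>> carry_out(
  commands=[
    [0.328,-0.136,0.108,0,0,-127.3],
    [0.328,-0.136,0.108,0,0,-127.3],
    [0.328,-0.136,0.108,0,0,-127.3],
    [0.328,-0.136,0.108,0,0,-127.3],
    [0.328,-0.136,0.108,0,0,-127.3],
    [0.328,-0.136,0.108,0,0,-127.3],
    [0.328,-0.136,0.108,0,0,-127.3],
    [0.328,-0.136,0.108,0,0,-127.3],
    [0.328,-0.136,0.108,0,0,-127.3],
    [0.328,-0.136,0.108,0,0,-127.3],
    [0.328,-0.136,0.108,0,0,-127.3],
    [0.328,-0.136,0.108,0,0,-127.3],
  ],
)

```text
clock: 2.3
tool_pos: [0.4324, -0.3267, 0.1233]
eef_rot: [0.46, 0.888, -0.0, 0.0]
contact_force: [0.7, 0.3, -0.2]
opening: 0.998
```

```bash
python3 -c "
from h import *
go([.4276,-.3348,.12],148.5)"
```

```text
q [ 0.9063  0.8114 -0.5871  1.9057  0.7278  0.6492  0.4747] clock 2.3 p [ 0.4324 -0.3267  0.1233] toolx 125.24075051371643
shift m [-0.0039 -0.0086  0.0033] rot [ -0.02   0.03 -23.26] rows 0.2002314619209403 2.7077152133834694
```

>>> carry_out(
  commands=[
    [-0.004,-0.0086,0.02,0,0,-23.3],
    [-0.004,-0.0086,0.04,0,0,-23.3],
    [-0.004,-0.0086,0.04,0,0,-23.3],
    [-0.004,-0.0086,0.04,0,0,-23.3],
    [-0.004,-0.0086,0.04,0,0,-23.3],
  ],
)

```text
clock: 2.8
tool_pos: [0.4278, -0.3348, 0.0834]
eef_rot: [0.275, 0.961, -0.0, 0.0]
contact_force: [-0.2, 0.1, -0.7]
opening: 0.998
```

```bash
python3 -c "
from h import *
go([.4276,-.3348,.003],148.5)
s=r.snapshot('side');save(s,'s1');s=r.snapshot('top');save(s,'t1')"
```

```text
q [ 0.9457  0.8947 -0.632   1.9188  0.8901  0.6344  0.7465] clock 2.8 p [ 0.4278 -0.3348  0.0834] toolx 148.02671653429132
shift m [ 0.0003 -0.0001  0.0804] rot [ 0.01  0.04 -0.47] rows 1.6084661457531964 0.05533138302796907
```

View pics/s1.png

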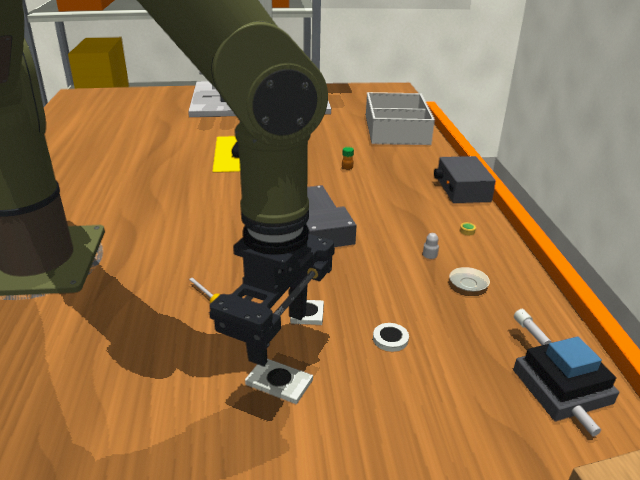

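The open fingers are at px (257,355) and (300,312), straddling the carrier's width at (279,379). Now descending.

>>> carry_out(
  commands=[
    [0,0,0.04,0,0,-0.4],
    [0,0,0.065,0,0,-0.4],
    [0,0,0.077,0,0,-0.4],
    [0,0,0.0795,0,0,-0.4],
    [0,0,0.0795,0,0,-0.4],
  ],
)

```text
clock: 3.4
tool_pos: [0.428, -0.3347, 0.0042]
eef_rot: [0.271, 0.963, -0.0, 0.0]
contact_force: [1.1, 0.1, -0.1]
opening: 0.997
```

>>> carry_out(
  commands=[
    [0,0,0,0,0,0],
    [0,0,0,0,0,0],
    [0,0,0,0,0,0],
    [0,0,0,0,0,0],
    [0,0,0,0,0,0],
    [0,0,0,0,0,0],
    [0,0,0,0,0,0],
    [0,0,0,0,0,0],
  ],
  fingers=255,
  grip_force=25,
)

```text
clock: 4.2
tool_pos: [0.4276, -0.3347, 0.0039]
eef_rot: [0.271, 0.963, -0.0, 0.0]
contact_force: [-0.7, 0.3, 2.9]
opening: 0.564
```

>>> carry_out(
  commands=[
    [0,0,-0.03,0,0,0],
    [0,0,-0.07,0,0,0],
    [0,0,-0.11,0,0,0],
    [0,0,-0.11,0,0,0],
  ],
)

```text
clock: 4.6
tool_pos: [0.4302, -0.3356, 0.1178]
eef_rot: [0.271, 0.963, -0.001, 0.004]
contact_force: [0.2, 0.2, -1.4]
opening: 0.564
```

```bash
python3 -c "
from h import *
go(blk(-.032,0,.115),99.45);print(blk(-.032,0,.1))
s=r.snapshot('side');save(s,'s2')"
```

```text
q [ 0.9737  0.8462 -0.6825  1.9022  0.8309  0.6934  0.8061] clock 4.6 p [ 0.4302 -0.3356  0.1178] toolx 148.5781742870306
shift m [0.1057 0.3777 0.0023] rot [ 0.23  0.4  49.13] rows 7.844173277404434 5.71947451406561
[0.537  0.0418 0.1   ]
```

View pics/s2.png

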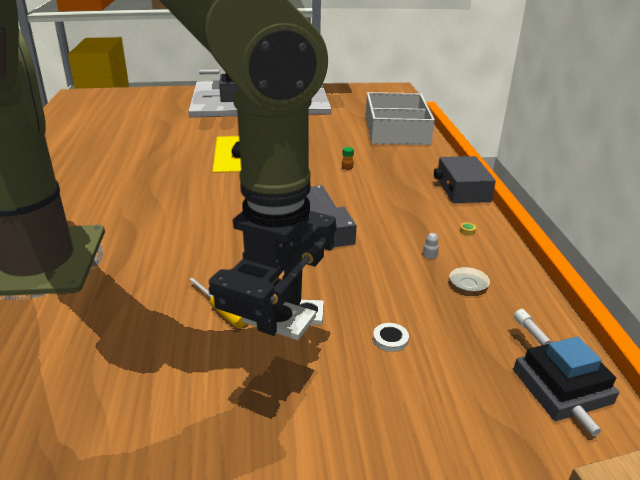

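The carrier is held level at px (293,318), with its shadow well below. Moving to above the deck.

>>> carry_out(
  commands=[
    [0.01,0.036,0,0,0,5],
    [0.02,0.075,0,0,0,10],
    [0.03,0.115,0,0,0,15],
    [0.042,0.155,0,0,0,20],
    [0.054,0.195,0,0,0,26],
    [0.066,0.235,0,0,0,31],
    [0.078,0.275,0,0,0,36],
    [0.09,0.315,0,0,0,41],
    [0.1,0.35,0,0,0,45],
    [0.1055,0.37,0,0,0,49],
    [0.1055,0.378,0,0,0,49.1],
    [0.1055,0.378,0,0,0,49.1],
  ],
)

```text
clock: 5.85
tool_pos: [0.5342, 0.0432, 0.1127]
eef_rot: [0.645, 0.764, -0.001, -0.0]
contact_force: [-0.2, -0.3, 0.4]
opening: 0.561
```

```bash
python3 -c "
from h import *
go(blk(-.032,0,.047),99.45)
s=r.snapshot('side');save(s,'s3');s=r.snapshot('top');save(s,'t3')
go(blk(-.032,0,.047),99.45)
"
```

```text
q [ 0.0581  0.7874 -0.3764  1.9338  0.5484  0.5242 -0.5322] clock 5.85 p [0.5342 0.0432 0.1127] toolx 99.6652952502018
shift m [-0.0018  0.0026  0.0656] rot [-0.09  0.03  0.22] rows 1.3144808309155271 0.02726036271263026
q [ 0.0612  0.7864 -0.3751  1.9353  0.5483  0.5245 -0.5324] clock 5.95 p [0.5335 0.0406 0.1128] toolx 99.44298293347106
shift m [0.0008 0.0037 0.0658] rot [-0.15  0.11 -0.01] rows 1.3188123931311369 0.021308966098080202
```

View pics/s3.png

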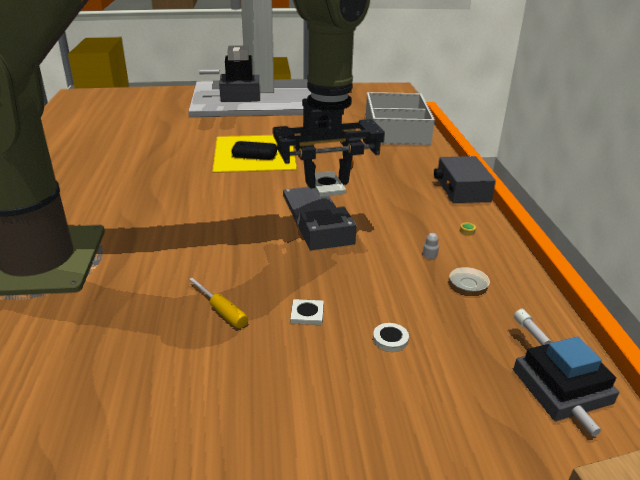

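View pics/t3.png

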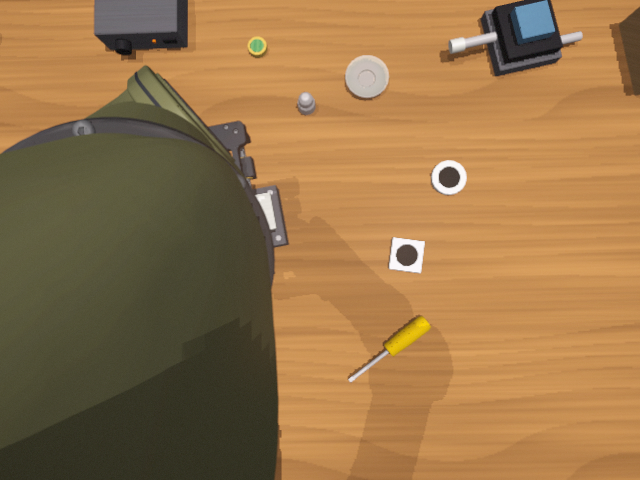

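The side view shows the carrier held over the block at px (328,185). The top view is blocked by the arm. Lowering.

>>> carry_out(
  commands=[
    [0.001,0.0035,0.02,0,0,0],
    [0.001,0.0035,0.04,0,0,0],
    [0.001,0.0035,0.055,0,0,0],
    [0.001,0.0035,0.061,0,0,0],
    [0.001,0.0035,0.065,0,0,0],
    [0.001,0.0035,0.065,0,0,0],
  ],
)

```text
clock: 6.55
tool_pos: [0.5375, 0.0436, 0.0486]
eef_rot: [0.647, 0.763, -0.0, 0.0]
contact_force: [-0.7, 0.4, -1.3]
opening: 0.557
```

```bash
python3 -c "
from h import *
go(blk(-.032,0,.047),99.45);print(r.get_state()['contact_force'],toblk(r.get_state()['tool_pos']))
s=r.snapshot('side');im=s['img'][140:270,250:400];cv2.imwrite('pics/s4.png',cv2.resize(im,None,fx=4.5,fy=4.5,interpolation=cv2.INTER_CUBIC))
"
```

```text
q [ 0.002   0.8934 -0.2837  1.9489  0.619   0.3863 -0.5975] clock 6.55 p [0.5375 0.0436 0.0486] toolx 99.44204749884886
shift m [-0.0016 -0.0009  0.0016] rot [-0.03  0.03 -0.01] rows 0.04914294154185779 0.004793084593090833
[-0.7464  0.3731 -1.3219] [-0.0304 -0.0009  0.0486]
```

View pics/s4.png

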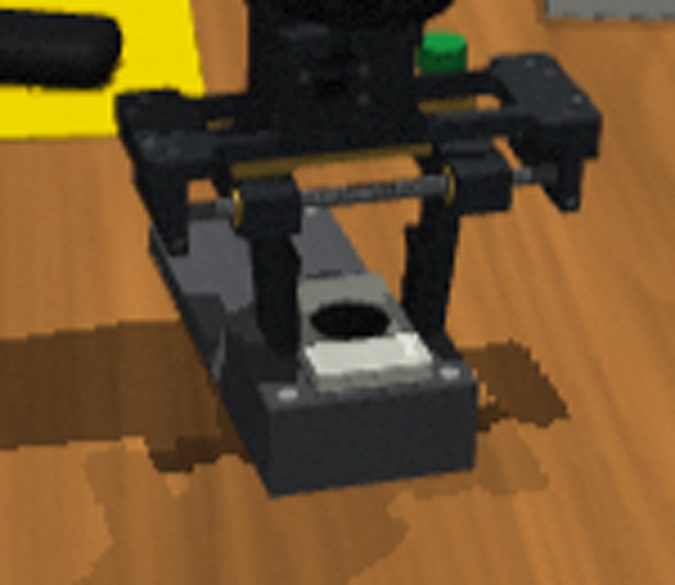

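The carrier sits square over the deck, centred between the two rear screws. Lowering the last couple of millimetres to contact.

>>> carry_out(
  commands=[
    [-0.0015,-0.001,0.001,0,0,0],
    [-0.0015,-0.001,0.002,0,0,0],
    [-0.0015,-0.001,0.0025,0,0,0],
  ],
)

```text
clock: 6.9
tool_pos: [0.5372, 0.0425, 0.0469]
eef_rot: [0.646, 0.763, -0.0, 0.0]
contact_force: [-1.1, -0.9, 8.4]
opening: 0.565
```

>>> carry_out(
  commands=[
    [0,0,0,0,0,0],
    [0,0,0,0,0,0],
    [0,0,0,0,0,0],
    [0,0,-0.005,0,0,0],
    [0,0,-0.03,0,0,0],
    [0,0,-0.06,0,0,0],
    [0,0,-0.07,0,0,0],
    [0,0,-0.07,0,0,0],
  ],
  fingers=0,
)

```text
clock: 7.7
tool_pos: [0.538, 0.043, 0.1176]
eef_rot: [0.646, 0.763, 0.001, 0.001]
contact_force: [-0.2, 0.0, 0.9]
opening: 0.999
```

```bash
python3 -c "
from h import *
s=r.snapshot('side')
P=[blk(x/1e3,y/1e3,.053) for x,y in((-72,25),(-72,-25),(8,-25),(8,25))]
im=s['img'].copy()
cv2.imwrite('pics/s5.png',cv2.resize(im[140:270,250:400],None,fx=4.5,fy=4.5,interpolation=cv2.INTER_CUBIC))
print(((proj(s,P)-[250,140])*4.5).round())
print(r.spot_point(s,'carrier'))
go(blk(-.095,0,.115),99.45)
"
```

```text
[[312. 377.]
 [429. 363.]
 [373. 273.]
 [263. 286.]]
[{'xyz': [0.5375, 0.0415, 0.0431], 'p': 0.9}]
q [ 0.0647  0.785  -0.3847  1.9256  0.5466  0.5361 -0.5309] clock 7.8 p [0.5366 0.0426 0.1157] toolx 99.48392780469159
shift m [-0.0638  0.0002  0.0007] rot [-0.04  0.02  0.03] rows 1.2761013122778566 0.006530709337872864
```

View pics/s5.png

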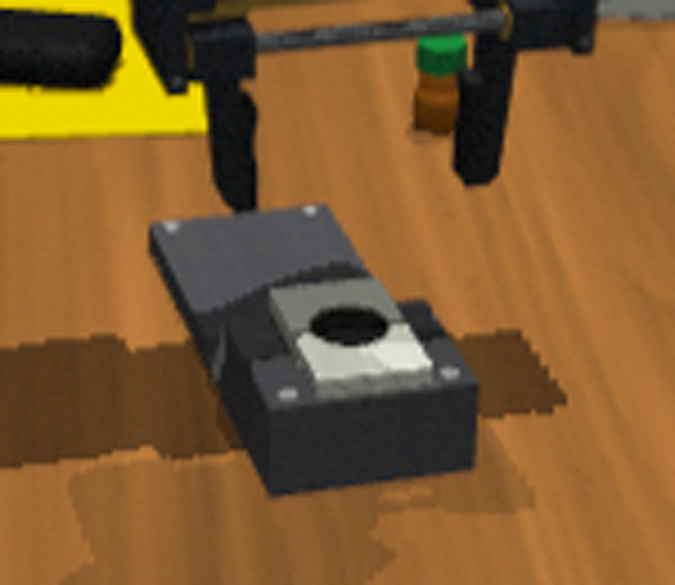

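The carrier lies flat on the deck, pad up, with its corners within about 2 px of prediction. Its back end is at block x ≈ -72. Next: shut the fingers and go behind it.

>>> carry_out(
  commands=[
    [-0.03,0,0,0,0,0],
    [-0.064,0,0,0,0,0],
    [-0.064,0,0,0,0,0],
    [-0.064,0,0.0,0,0,0],
    [-0.064,0,0.02,0,0,0],
    [-0.064,0,0.045,0,0,0],
    [-0.064,0,0.06,0,0,0],
    [-0.064,0,0.067,0,0,0],
    [-0.064,0,0.068,0,0,0],
    [-0.064,0,0.068,0,0,0],
  ],
  fingers=255,
)

```text
clock: 8.8
tool_pos: [0.5476, -0.0195, 0.0483]
eef_rot: [0.646, 0.764, 0.0, -0.0]
contact_force: [-0.2, 0.7, 0.2]
opening: 0.119
```

```bash
python3 -c "
from h import *
go(blk(-.055,0,.0475),99.45);print(r.get_state()['contact_force'],r.get_state()['opening'],toblk(r.get_state()['tool_pos']))
s=r.snapshot('side');im=s['img'][140:270,250:400];cv2.imwrite('pics/s6.png',cv2.resize(im,None,fx=4.5,fy=4.5,interpolation=cv2.INTER_CUBIC))
"
```

```text
q [ 0.1355  0.9019 -0.3115  1.9226  0.6368  0.4157 -0.4897] clock 8.8 p [ 0.5476 -0.0195  0.0483] toolx 99.55112809337898
shift m [ 0.0392 -0.0004  0.0009] rot [ 0.01 -0.02  0.1 ] rows 0.7848561164047259 0.012053026835790402
[-0.2186  0.6735  0.1593] 0.1185084662642773 [-0.0942 -0.0005  0.0483]
```

View pics/s6.png

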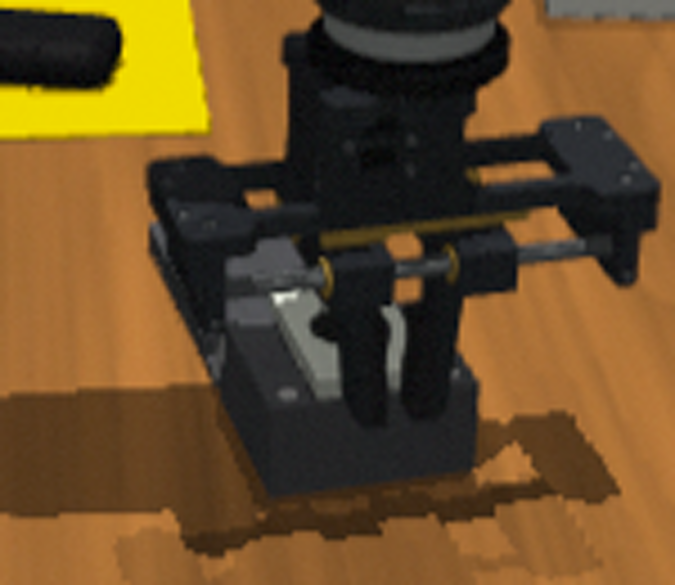

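The pusher is right behind the carrier, centred. Pushing forward gently to just short of the crest.

>>> carry_out(
  commands=[
    [0.006,0,0.001,0,0,0],
    [0.011,0,0.001,0,0,0],
    [0.015,0,0.001,0,0,0],
    [0.018,0,0.001,0,0,0],
    [0.021,0,0.001,0,0,0],
    [0.024,0,0.001,0,0,0],
    [0.027,0,0.001,0,0,0],
    [0.03,0,0.001,0,0,0],
    [0.033,0,0.001,0,0,0],
    [0.036,0,0.001,0,0,0],
    [0.039,0,0.001,0,0,0],
    [0.039,0,0.001,0,0,0],
  ],
)

```text
clock: 10.05
tool_pos: [0.541, 0.0192, 0.0472]
eef_rot: [0.646, 0.764, 0.0, -0.0]
contact_force: [0.3, 0.4, -0.0]
opening: 0.008
```

```bash
python3 -c "
from h import *
go(blk(-.046,0,.0475),99.45);print(r.get_state()['contact_force'],r.get_state()['opening'],toblk(r.get_state()['tool_pos']))
s=r.snapshot('side');im=s['img'][140:270,250:400];cv2.imwrite('pics/s7.png',cv2.resize(im,None,fx=4.5,fy=4.5,interpolation=cv2.INTER_CUBIC))
a=r.spot_point(s,'carrier');print(a,toblk(a[0]['xyz']) if a else '')
"
```

```text
q [ 0.0524  0.8978 -0.2907  1.9434  0.6278  0.3902 -0.5564] clock 10.05 p [0.541  0.0192 0.0472] toolx 99.54952391135168
shift m [ 0.009  -0.0002 -0.0003] rot [ 0.   -0.04  0.1 ] rows 0.18083736770626732 0.012604492161543862
[ 0.2829  0.4076 -0.0479] 0.008453781655462726 [-0.055  -0.0002  0.0472]
[{'xyz': [0.529, 0.0683, 0.0419], 'p': 0.67}] [-0.0046  0.0035  0.0419]
```

View pics/s7.png

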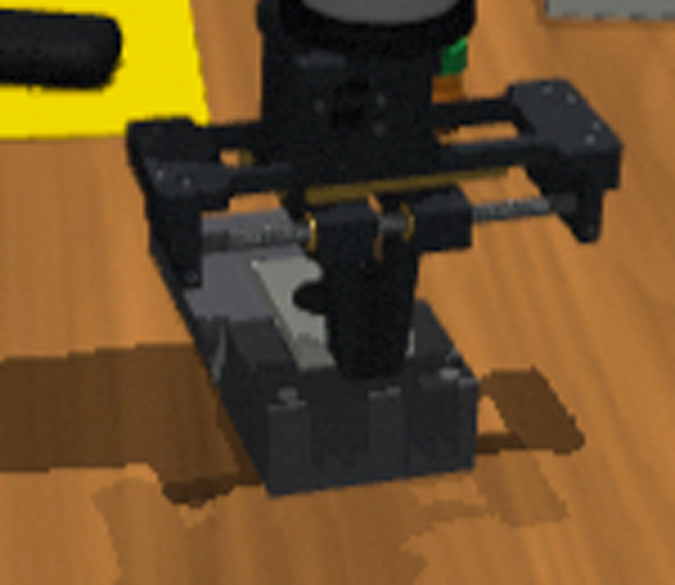

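Still flat, with its middle about 5 mm short of the crest. Continuing in small steps.

>>> carry_out(
  commands=[
    [0.002,0,0,0,0,0],
    [0.0035,0,0,0,0,0],
    [0.005,0,0,0,0,0],
    [0.006,0,0,0,0,0],
    [0.007,0,0,0,0,0],
    [0.007,0,0,0,0,0],
    [0.007,0,0,0,0,0],
  ],
)

```text
clock: 10.85
tool_pos: [0.5399, 0.0254, 0.0472]
eef_rot: [0.646, 0.763, 0.0, -0.0]
contact_force: [0.4, 0.6, 0.9]
opening: 0.006
```

```bash
python3 -c "
from h import *
print(toblk(r.get_state()['tool_pos']))
s=r.snapshot('side');im=s['img'][140:270,250:400];cv2.imwrite('pics/s8.png',cv2.resize(im,None,fx=4.5,fy=4.5,interpolation=cv2.INTER_CUBIC))
a=r.spot_point(s,'carrier');print(a,toblk(a[0]['xyz']) if a else '')
"
```

```text
[-0.0487 -0.0002  0.0472]
[{'xyz': [0.5296, 0.0767, 0.0386], 'p': 0.58}, {'xyz': [0.5298, 0.0786, 0.0007], 'p': 0.19}] [0.0036 0.0015 0.0386]
```

View pics/s8.png

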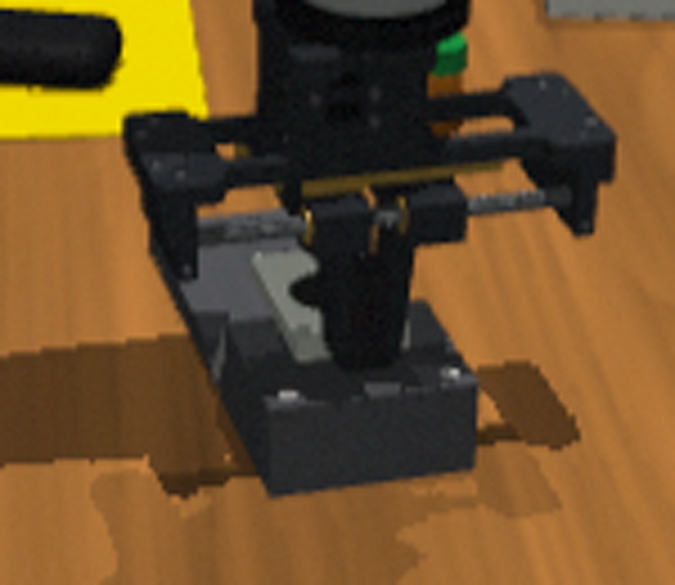

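>>> carry_out(
  commands=[
    [0.001,0,0,0,0,0],
    [0.0015,0,0,0,0,0],
    [0.002,0,0,0,0,0],
    [0.002,0,0,0,0,0],
    [0.002,0,0,0,0,0],
  ],
)

```text
clock: 11.45
tool_pos: [0.5396, 0.0271, 0.0472]
eef_rot: [0.646, 0.763, -0.0, 0.0]
contact_force: [0.2, -1.4, 0.1]
opening: 0.004
```

```bash
python3 -c "
from h import *
print(toblk(r.get_state()['tool_pos']))
s=r.snapshot('side');im=s['img'][140:270,250:400];cv2.imwrite('pics/s9.png',cv2.resize(im,None,fx=4.5,fy=4.5,interpolation=cv2.INTER_CUBIC))
a=r.spot_point(s,'carrier');print(a,toblk(a[0]['xyz']) if a else '')
"
```

```text
[-0.047  -0.0002  0.0472]
[{'xyz': [0.5306, 0.0775, 0.0423], 'p': 0.82}] [0.0042 0.0004 0.0423]
```

View pics/s9.png

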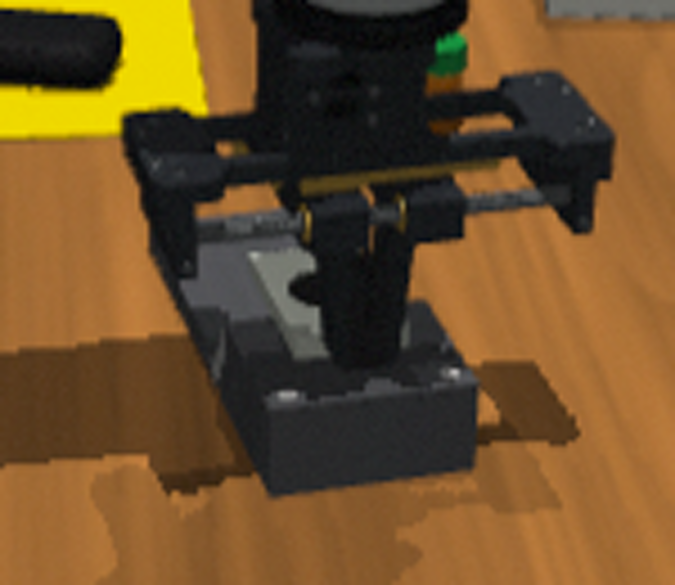

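>>> carry_out(
  commands=[
    [0.0007,0,0,0,0,0],
    [0.0014,0,0,0,0,0],
    [0.0014,0,0,0,0,0],
    [-0.002,0,0,0,0,0],
    [-0.005,0,0,0,0,0],
    [-0.005,0,0,0,0,0],
  ],
)

```text
clock: 12.15
tool_pos: [0.5405, 0.0213, 0.0471]
eef_rot: [0.647, 0.763, -0.0, 0.0]
contact_force: [-0.4, -0.5, -0.2]
opening: 0.011
```

```bash
python3 -c "
from h import *
print(toblk(r.get_state()['tool_pos']))
s=r.snapshot('side');im=s['img'][140:270,250:400];cv2.imwrite('pics/s10.png',cv2.resize(im,None,fx=4.5,fy=4.5,interpolation=cv2.INTER_CUBIC))
a=r.spot_point(s,'carrier');print(a,toblk(a[0]['xyz']) if a else '')
"
```

```text
[-0.0528 -0.0001  0.0471]
[{'xyz': [0.5259, 0.0813, 0.0388], 'p': 0.62}] [0.0087 0.0044 0.0388]
```

View pics/s10.png

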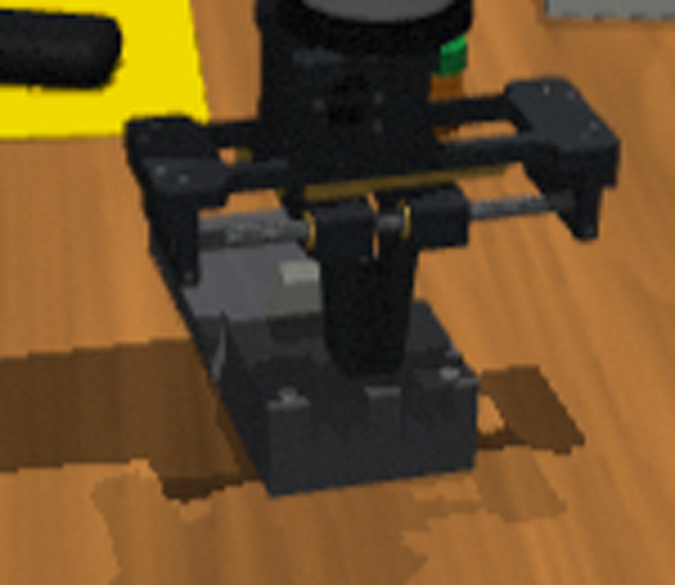

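It has tipped: only its raised end shows, at px (298,272) in the crop. Lifting the gripper out of the way to check the lean.

>>> carry_out(
  commands=[
    [-0.02,0,-0.03,0,0,0],
    [-0.03,0,-0.07,0,0,0],
    [-0.03,0,-0.11,0,0,0],
    [-0.03,0,-0.13,0,0,0],
    [-0.03,0,-0.13,0,0,0],
  ],
)

```text
clock: 12.75
tool_pos: [0.5473, -0.0071, 0.1802]
eef_rot: [0.646, 0.763, 0.002, 0.002]
contact_force: [-0.3, 0.7, -0.4]
opening: 0.003
```

```bash
python3 -c "
from h import *
print(toblk(r.get_state()['tool_pos']))
s=r.snapshot('side');im=s['img'][140:270,250:400];cv2.imwrite('pics/s11.png',cv2.resize(im,None,fx=4.5,fy=4.5,interpolation=cv2.INTER_CUBIC))
a=r.spot_point(s,'carrier');print(a,toblk(a[0]['xyz']) if a else '')
a=np.radians(55);ex=np.array([np.cos(a),0,-np.sin(a)]);ez=np.array([np.sin(a),0,np.cos(a)])
f=np.array([27+5,0,5.]) 
P=[];
for y in(25,-25):
  for L,t in((0,10),(-80,10),(-80,0)):
    q=f+L*ex+t*ez-[0,0,0]; q[1]=y;P.append(blk(*(q/1e3)));print(q)
print(((proj(s,P)-[250,140])*4.5).round())
go(blk(-.05,0,.060),99.45)
"
```

```text
[-0.082  -0.0022  0.1802]
[{'xyz': [0.5266, 0.0802, 0.0319], 'p': 0.65}] [0.0075 0.0039 0.0319]
[40.1915 25.     10.7358]
[-5.6946 25.     76.2679]
[-13.8861  25.      70.5322]
[ 40.1915 -25.      10.7358]
[ -5.6946 -25.      76.2679]
[-13.8861 -25.      70.5322]
[[244. 335.]
 [271. 252.]
 [276. 273.]
 [350. 322.]
 [384. 240.]
 [389. 260.]]
q [ 0.2159  0.7044 -0.4794  1.8608  0.4862  0.6943 -0.3814] clock 12.85 p [ 0.5452 -0.0076  0.1771] toolx 99.49170585652811
shift m [ 0.0321 -0.      0.1171] rot [0.01 0.02 0.04] rows 2.4287880935325226 0.0052376629540117625
```

View pics/s11.png

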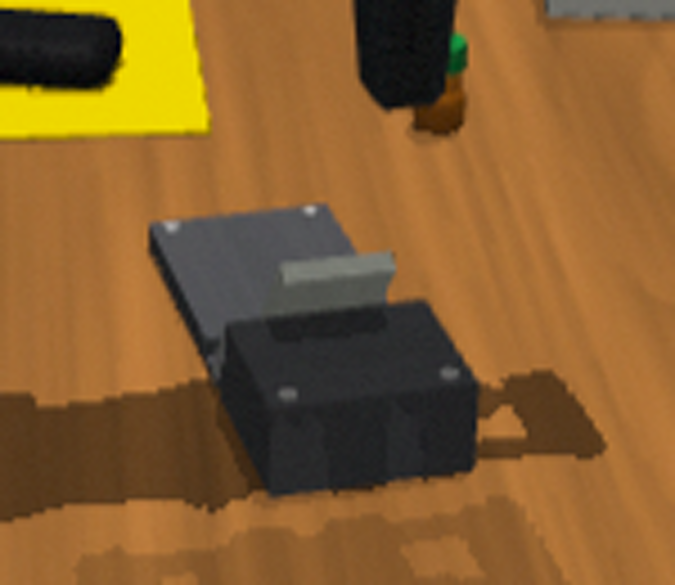

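The carrier leans as intended, with its upper end at px (281–393, 255–285) in the crop, close to the prediction. Now descend behind the upper end with the tip about 15 mm above the deck.

>>> carry_out(
  commands=[
    [0.01,0,0.04,0,0,0],
    [0.02,0,0.08,0,0,0],
    [0.03,0,0.11,0,0,0],
    [0.032,0,0.119,0,0,0],
    [0.032,0,0.119,0,0,0],
  ],
)

```text
clock: 13.35
tool_pos: [0.5385, 0.0244, 0.0564]
eef_rot: [0.646, 0.764, -0.002, -0.001]
contact_force: [-0.9, 1.1, -0.1]
opening: 0.007
```

```bash
python3 -c "
from h import *
print(toblk(r.get_state()['tool_pos']));go(blk(.036,0,.058),99.45)"
```

```text
[-0.0494  0.0013  0.0564]
q [ 0.0553  0.883  -0.3138  1.9435  0.6295  0.4175 -0.5691] clock 13.35 p [0.5385 0.0244 0.0564] toolx 99.58766515183027
shift m [ 0.0854  0.0015 -0.0016] rot [-0.25  0.01  0.14] rows 1.709191909028848 0.03365822891660328
```

>>> carry_out(
  commands=[
    [0.01,0,-0.001,0,0,0],
    [0.018,0,-0.001,0,0,0],
    [0.025,0,-0.001,0,0,0],
    [0.031,0,-0.001,0,0,0],
    [0.037,0,-0.001,0,0,0],
    [0.043,0,-0.001,0,0,0],
    [0.049,0,-0.001,0,0,0],
    [0.055,0,-0.001,0,0,0],
    [0.06,0,-0.001,0,0,0],
    [0.065,0,-0.001,0,0,0],
  ],
)

```text
clock: 14.35
tool_pos: [0.5293, 0.0887, 0.0591]
eef_rot: [0.646, 0.763, -0.0, -0.0]
contact_force: [0.2, -1.1, 0.7]
opening: 0.006
```

```bash
python3 -c "
from h import *
print(toblk(r.get_state()['tool_pos']));go(blk(.036,0,.058),99.45)
s=r.snapshot('side');im=s['img'][120:270,230:400];cv2.imwrite('pics/s12.png',cv2.resize(im,None,fx=4,fy=4,interpolation=cv2.INTER_CUBIC))"
```

```text
[ 0.0155 -0.0001  0.0591]
q [-0.077   0.8734 -0.2936  1.955   0.6056  0.4004 -0.6707] clock 14.35 p [0.5293 0.0887 0.0591] toolx 99.50104890261579
shift m [ 0.0205 -0.0001  0.0011] rot [-0.    0.    0.05] rows 0.4106386087732784 0.005968361473521857
```

View pics/s12.png

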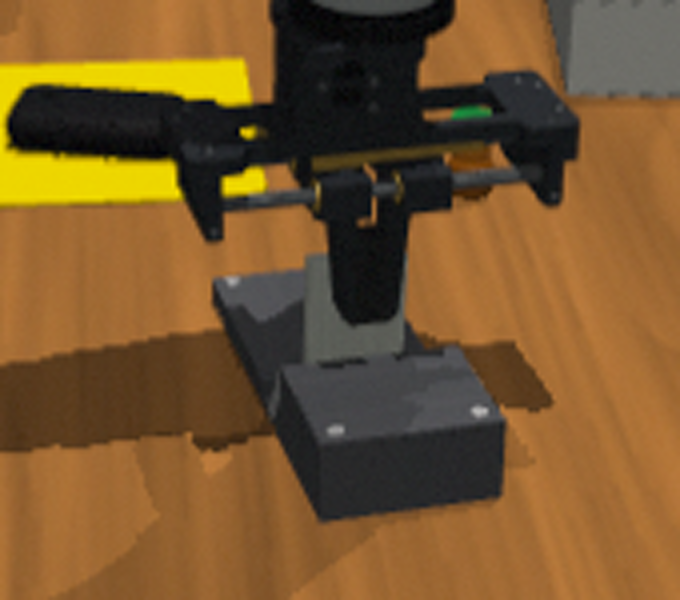

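The carrier is nearly upright against the finger. Pushing it past vertical.

>>> carry_out(
  commands=[
    [0.004,0,0.001,0,0,0],
    [0.008,0,0.001,0,0,0],
    [0.012,0,0.001,0,0,0],
    [0.016,0,0.001,0,0,0],
    [0.02,0,0.001,0,0,0],
    [0.022,0,0.001,0,0,0],
    [0.022,0,0.001,0,0,0],
    [0.022,0,0.001,0,0,0],
  ],
)

```text
clock: 15.2
tool_pos: [0.5258, 0.1098, 0.0582]
eef_rot: [0.646, 0.763, -0.0, 0.0]
contact_force: [-0.7, -0.8, -0.4]
opening: 0.002
```

```bash
python3 -c "
from h import *
print(toblk(r.get_state()['tool_pos']))
s=r.snapshot('side');im=s['img'][120:270,230:400];cv2.imwrite('pics/s13.png',cv2.resize(im,None,fx=4,fy=4,interpolation=cv2.INTER_CUBIC))
a=r.spot_point(s,'carrier');print(a,toblk(a[0]['xyz']) if a else '')"
```

```text
[ 0.0369 -0.0001  0.0582]
[{'xyz': [0.5184, 0.1375, 0.0235], 'p': 0.84}] [0.0654 0.0026 0.0235]
```

View pics/s13.png

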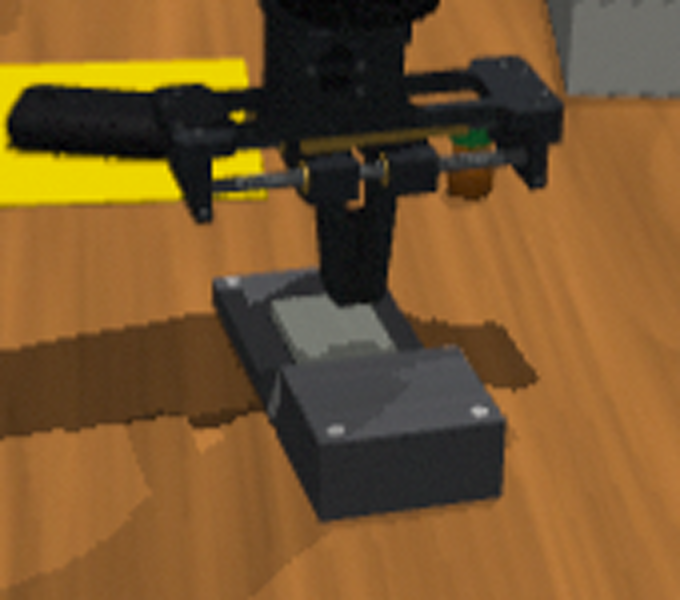

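It fell over: plain face up on the landing plate, middle at about block x 65. Moving the arm up and aside to check from both cameras.

>>> carry_out(
  commands=[
    [0,0,-0.04,0,0,0],
    [-0.01,0,-0.09,0,0,0],
    [-0.06,0,-0.13,0,0,0],
    [-0.1,0,-0.14,0,0,0],
    [-0.15,0,-0.14,0,0,0],
    [-0.2,0,-0.14,0,0,0],
    [-0.25,0,-0.14,0,0,0],
    [-0.3,0,-0.14,0,0,0],
    [-0.34,0,-0.14,0,0,0],
    [-0.36,0,-0.14,0,0,0],
    [-0.36,0,-0.14,0,0,0],
  ],
)

```text
clock: 16.4
tool_pos: [0.5841, -0.2505, 0.1974]
eef_rot: [0.649, 0.761, -0.001, 0.001]
contact_force: [-0.3, 0.1, -0.1]
opening: 0.006
```

```bash
python3 -c "
from h import *
for n in('side','top'):
  s=r.snapshot(n);save(s,n+'9')
  b=(230,150,120,100) if n=='side' else (120,170,180,110)
  x,y,w,h=b;cv2.imwrite('pics/z_%s.png'%n,cv2.resize(s['img'][y:y+h,x:x+w],None,fx=4.4,fy=4.4,interpolation=cv2.INTER_CUBIC))
  a=r.spot_point(s,'carrier');print(n,a,toblk(a[0]['xyz']) if a else '',r.spot_point(s,'square_carrier'))
  P=np.array([blk(x/1e3,y/1e3,.024) for x,y in((26,25),(26,-25),(106,-25),(106,25))]);print(((proj(s,P)-[b[0],b[1]])*4.4).round())
print(r.get_state()['clock'],r.get_state()['contact_force'],r.get_state()['tool_pos'])"
```

```text
side [{'xyz': [0.5173, 0.137, 0.0249], 'p': 0.75}] [0.0651 0.0038 0.0249] [{'xyz': [0.4791, -0.189, 0.0023], 'p': 0.84}]
[[334. 273.]
 [440. 260.]
 [393. 182.]
 [293. 193.]]
top [{'xyz': [0.5221, 0.1416, 0.0231], 'p': 0.6}, {'xyz': [0.4781, -0.1932, -0.0008], 'p': 0.49}] [ 0.0689 -0.0017  0.0231] [{'xyz': [0.4776, -0.1922, 0.0005], 'p': 0.79}]
[[448. 322.]
 [424. 183.]
 [202. 226.]
 [225. 365.]]
16.7 [0.2682 0.4336 0.6029] [ 0.5853 -0.2429  0.1985]
```

View pics/z_side.png

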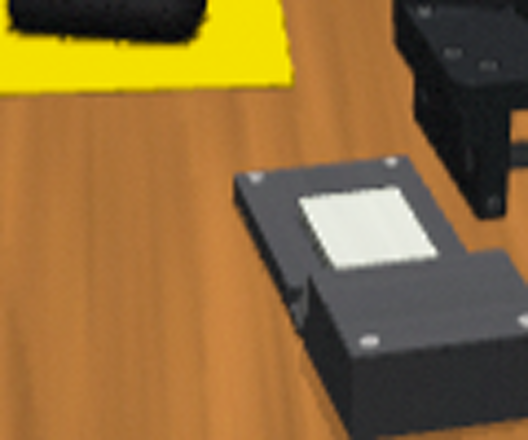

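View pics/z_top.png

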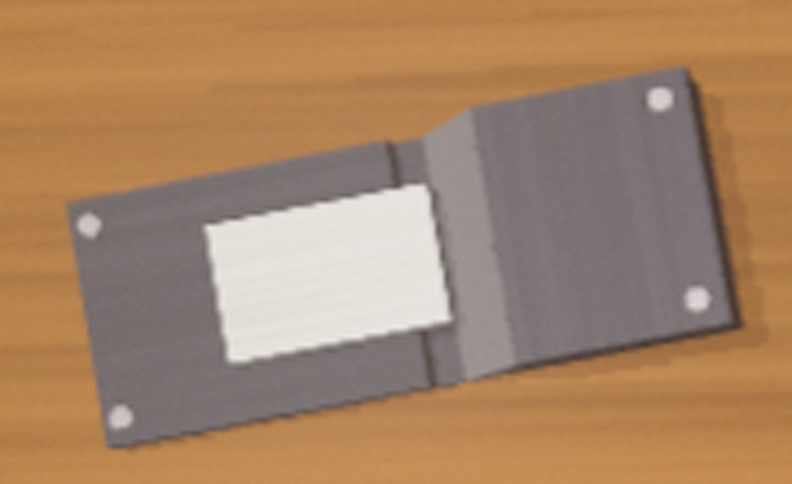

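The carrier's corners match a flat carrier at block x ≈ 66, y ≈ 0 within about 2 px in both views. The arm is clear and the square carrier hasn't moved, so I'm handing in.

```bash
python3 -c "
from plant import r
print(r.finish_job())"
```

```text
the job is handed in; nothing more can be done
None
```

The oblong carrier is turned over and lies flat, pad down, on the landing plate. I handed the job in at about 16.7 s of the 51 s; `finish_job()` reports no verdict.

**What I did:** I set the carrier pad up on the deck with its middle at about block x -32 mm. I pushed it slowly over the crest until it leaned on the ramp, then pushed its upper end on over.

**Last checks:**
- **Carrier:** in both camera views its corners match a flat carrier at block x ≈ 66 mm, y ≈ 0, within about 2 px. The network put its middle at 65 to 69 mm, within 4 mm of the centre line, with the plain face 23 to 25 mm above the bench.
- **Square carrier:** it was within about 3 mm of where it started, which is within measuring error.
- **Robot:** the arm was clear of everything, with the contact force near zero.

**What did not go to plan:**
- My first move command was in millimetres instead of metres. The per-row limit held it to one harmless 50 mm step in free air.
- At the crest, the network's middle estimates ran up to about 4 mm ahead of what the finger position implied, and the gripper partly hid the view. I went by the finger position there, and checked the lean with the gripper lifted clear before the last push.

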